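Put the dosing cups away and lock the medicine box

ROBOT

A 6-joint arm with a two-finger parallel gripper is mounted at the origin on the work surface. World frame = base frame: x ahead of the robot, y to its left, z up, the work surface at z = 0. Lengths are in m, angles in rad, forces in N, time in s.
With the tool pointing down it reaches from about 0.3 to 0.875 m from the base axis. Payload 6.4 kg.
Tool frame: the origin (TCP) lies on the centre line of the jaws, within the pads' length; the fingertips stand 19 mm ahead of it and the grasp point (between the pads) is the TCP; z points along the fingers, y is the direction in which the jaws open and shut (so a half turn about z gives the same grasp; the last joint's range is limited). The gripper opens to 85 mm and grips with 20 to 120 N. Pads are 22 mm wide; open, the fingers measure 114 mm over their backs; the gripper's body (76 mm by 85 mm) begins 54 mm behind the grasp point. The pads swing forward as they close: fully open they stand 13 mm farther back than shut.
Start: joints at [-1.487, 0.181, 1.607, -0, 1.354, -0.206], TCP at [0.164, -0.551, 0.25] pointing down, gripper open.
Joint ranges: [-2.99, 2.99], [-0.89, 2.07], [0.3, 2.58], [-1.14, 4.28], [0, 2.63], [-3.12, 3.12]. Speed limits (rad/s): [2.57, 2.57, 3.01, 3.14, 3.14, 3.14].

INTERFACE

Orientations are given as a unit quaternion [x, y, z, w].
In Python, from rig import ctrl, kinematics, eyes, ticket gives the robot as it stands. Calls block until the motion is done:
- ctrl.move_to(position, orientation): joint-space move of the TCP to a pose.
- ctrl.move_straight(position, ori=None, velocity=0.15, f_stop=None): straight line of the TCP; ori=None keeps the orientation; velocity is the mean speed in m/s. With f_stop (N) it stops when the force on the tool has changed by that much, and returns True; else False.
- ctrl.move_joints(angles): joint-space move.
- ctrl.grip(opening): finger opening in m; the grip force is fixed at half the most; returns when the fingers have stopped.
- ctrl.wait(seconds).
- kinematics.inverse_kinematics(position, orientation): joint angles nearest the present ones, or None.
- ctrl.state(): the state.
- eyes.grab_frame(name): name is "scene" or "top" or "wrist"; returns a dict with "pixels" (480x640x3 uint8, red, green, blue), "fovy" (degrees; the focal length in pixels is half the picture's height over the tangent of half this angle, whatever the lens; pixels are square), "cx", "cy" (the principal point, pixels), "rvec" (rotation vector, rad) and "tvec" (3), from world to camera coordinates, as OpenCV has them. Camera axes: x right, y down, z forward; pixel columns grow to the right and rows downward; lengths in m; the calibration is good to about 2 mm. A picture is of the moment at which its call begins. There is no depth.
A pose or a line that the arm cannot do raises ctrl.Unreachable and nothing moves.
- ticket.job_done(): hands the job in, once; it reports no verdict.
The state is a dict: "time": time; "joints": joint angles; "qvel": joint speeds; "effort": joint torques, N m; "position": TCP position; "tcp_rot": TCP orientation; "wrist_force": force on the tool from outside, world axes, zero at the start; "torque": the same for the moment, N m; "width": finger opening in m.
Only numpy, scipy, OpenCV 4.12 (cv2) and the standard library are available. Lean on these libraries where they do the work, as an engineer would, in place of code of your own. Each camera call takes 0.05 s, during which the arm holds its last target. There are 200 camera calls.

TASK

Put the clean dosing cups away for the night: in the open medicine box, nest all the tall cups in one upright stack and all the wide cups in another stack beside it, and stand whatever will not nest (the straight-sided pot, the footed eye bath) upright, each on its own, on the floor of the round tray that holds the compact mirror. With the cups in, close the lid fully and only then lock it, using the key from its stand in the slot of the lid's lock: a quarter turn clockwise to the stop. Put the key back upright in its stand, and do not knock over or push about the eyedrop bottles, the vial or the spectacle case.

Things in the scene. Friction and masses are not known exactly. Their poses are not given: they have to be found in the camera images.
- tall1: Tall white dosing cup, one of up to three (absent in some starts): 50 mm high, 25 g; tapers from 26 mm diameter at the foot to 40 mm at height 34 mm, then a shoulder and a straight collar 48 mm across (43 inside), 16 mm high. Nests in its own kind, shoulder on the rim below, each cup 16 mm higher: grip only the collar to keep clear of the cup below. Origin: centre of the underside; z up.
- tall2: Tall white dosing cup, one of up to three (absent in some starts): 50 mm high, 25 g; tapers from 26 mm diameter at the foot to 40 mm at height 34 mm, then a shoulder and a straight collar 48 mm across (43 inside), 16 mm high. Nests in its own kind, shoulder on the rim below, each cup 16 mm higher: grip only the collar to keep clear of the cup below. Origin: centre of the underside; z up.
- tall3: Tall white dosing cup, one of up to three (absent in some starts): 50 mm high, 25 g; tapers from 26 mm diameter at the foot to 40 mm at height 34 mm, then a shoulder and a straight collar 48 mm across (43 inside), 16 mm high. Nests in its own kind, shoulder on the rim below, each cup 16 mm higher: grip only the collar to keep clear of the cup below. Origin: centre of the underside; z up.
- wide1: Wide white dosing cup, one of up to three (absent in some starts): 38 mm high, 25 g; tapers from 34 mm diameter at the foot to 51 mm at height 24 mm, then a shoulder and a straight collar 60 mm across (55 inside), 14 mm high. Nests in its own kind, shoulder on the rim below, each cup 14 mm higher: grip only the collar to keep clear of the cup below. Origin: centre of the underside; z up.
- wide2: Wide white dosing cup, one of up to three (absent in some starts): 38 mm high, 25 g; tapers from 34 mm diameter at the foot to 51 mm at height 24 mm, then a shoulder and a straight collar 60 mm across (55 inside), 14 mm high. Nests in its own kind, shoulder on the rim below, each cup 14 mm higher: grip only the collar to keep clear of the cup below. Origin: centre of the underside; z up.
- wide3: Wide white dosing cup, one of up to three (absent in some starts): 38 mm high, 25 g; tapers from 34 mm diameter at the foot to 51 mm at height 24 mm, then a shoulder and a straight collar 60 mm across (55 inside), 14 mm high. Nests in its own kind, shoulder on the rim below, each cup 14 mm higher: grip only the collar to keep clear of the cup below. Origin: centre of the underside; z up.
- pot: A straight-sided white tablet pot without its lid (absent in some starts): a plain cylinder 48 mm in diameter and 46 mm high, open at the top, wall 4.5 mm, about 40 g. Its rim is as wide as a tall cup's, but it has no taper or shoulder and will not nest. Belongs in the round tray. Origin: centre of the underside; z up.
- eyebath: A white eye bath (absent in some starts): a shallow round bowl 46 mm in outer diameter, its straight rim band from 29 mm to 46 mm height, on a short 18 mm stem with a round foot 36 mm in diameter; 46 mm high in all, about 40 g. Will not nest. Belongs in the round tray. Origin: centre of the underside of the foot; z up.
- box: White medicine box, fixed, open and empty at the start: 150 mm (its x) by 210 mm (y), 98 mm high, walls and floor 4 mm. Its -x side is the front, towards the robot; the lid hinges on the far (+x) rim. The two stacks fit side by side along y, for instance 45 mm either side of the centre. Origin: centre of the underside.
- box_in (a point): Centre of the inner floor of the medicine box, 4 mm above the cart top.
- lid (a joint): Lid angle, rad: 0 shut flat on the box, 1.9 fully open; at the start it leans back 0.05 to 0.2 beyond upright. Plate 150 mm from hinge to free edge, 210 wide, 6 thick, 0.2 kg; a stiff hinge holds it where it is left (2 to 4 N at the edge moves it). To close, push its outer face (away from the robot when open) near the free edge over towards the robot, then down.
- lid_edge (a point): Middle of the lid's free (front) edge, on its outer (upper when shut) face; x of this frame points from the free edge to the hinge, z out of the outer face.
- lid_hinge (a point): Middle of the lid's hinge line, on the far rim of the box, 98 mm above the cart top; frame turns with the lid as lid_edge does.
- lock (a joint): Angle of the slotted cam lock in the lid: 0.1 to 0.3 rad at the start (unlocked), growing clockwise as seen from above the shut lid, to its stop at 1.571 rad (locked). Stiff: about 0.05 N m, stays where it is left.
- lock_slot (a point): Centre of the slot at the top of the lock's round steel head (27 mm across, 13 mm high, on the lid's outer face, on its middle line, 26 mm from the free edge). The slot is 5.5 mm wide, 10 mm deep, open at both ends, along this frame's x (left-right of the box when the lock reads 0; a quarter turn brings it front-back); z out of the slot.
- key: Coin key, 45 g, upright in its stand: steel blade 18 mm wide (its x), 3 mm thick (y; lowest 4 mm are 16 by 2), 14 mm long, under a black handle 36 mm (x) by 14 mm (y), 34 mm high; 48 mm in all. Grip the handle across its 14 mm. Origin: centre of the lower end of the blade; z up.
- stand_home (a point): Where the lower end of the key's blade is when the key stands in its stand, 8 mm above the cart top. The stand is a fixed wooden block, 60 mm (this frame's x) by 44 mm (y) and 22 mm high, centred on this point, with a pocket 26 mm (x) by 9 mm (y) and 19 mm deep in its top for the blade; the handle's underside rests on its top.
- tray: Round grey plastic tray, fixed, 174 mm across the rim, flat floor 158 mm across and 3 mm thick, rim 16 mm high; the compact mirror lies in it. Its twin, with eyedrop bottles in it, stands farther off. Origin: centre of the underside.
- mirror: Round steel compact mirror lying flat in the tray, 64 mm in diameter, 12 mm high; it stays in the tray. Origin: centre of the underside.
- drops1: Eyedrop bottle, 25 mm in diameter, 63 mm high; leave it alone (two stand in the twin tray, drops3 on the cart top). Origin: centre of the underside.
- drops2: Eyedrop bottle, 25 mm in diameter, 63 mm high; leave it alone (two stand in the twin tray, drops3 on the cart top). Origin: centre of the underside.
- drops3: Eyedrop bottle, 25 mm in diameter, 63 mm high; leave it alone (two stand in the twin tray, drops3 on the cart top). Origin: centre of the underside.
- vial: Amber glass vial with a black cap, 26 mm in diameter, 55 mm high, standing among the cups; leave it alone. Origin: centre of the underside.
- specs_case: Black spectacle case, 62 by 160 mm and 40 mm high; leave it alone. Origin: centre of the underside.
Things that resemble listed ones, but are neither listed nor needed, are in the scene too. Leave any blue, purple or red look-alike of the key alone.

How it is judged:
By the outcome, as a careful person would: the job done as asked, in the order asked, and still so for the second after the job is handed in, with the robot touching nothing.
Of tall1, tall2, tall3 only 2 to 3 are there at a start; the rules pass over those that are not, and their reading is None.
Of wide1, wide2, wide3 only 2 to 3 are there at a start; the rules pass over those that are not, and their reading is None.
Of pot, eyebath only 1 to 2 are there at a start; the rules pass over those that are not, and their reading is None.
At some moment in a run one of pot, eyebath may be knocked a few centimetres aside while the robot is not near it.
Once in a run the grip may slacken for a moment while it holds something.
It also fails if it takes over 210 s, if anything falls off the work surface, if the arm or the gripper's body presses on something with over 40 N, if the wrist force passes 120 N, or if a joint passes its speed limit or range.

## Working session

There is one attempt and no reset: what is moved stays moved. The work goes in short steps, each a Python script; the robot and the scene stay as the last script left them, time stands still between calls to the robot, and variables do not carry over. Pictures are saved under pics/ and viewed, about 12 in all and at most 16, crops included, and the job is handed in when it is done.

```bash
ls; mkdir -p pics
python3 - <<'E'
from rig import ctrl,eyes
import cv2,numpy as np
for n in("top","scene"):
    f=eyes.grab_frame(n); cv2.imwrite(f"pics/{n}0.png",f["pixels"][:,:,::-1])
    R=cv2.Rodrigues(np.array(f["rvec"]))[0]; print(n,f["fovy"],f["cx"],f["cy"],(-R.T@np.array(f["tvec"])).round(3),R.round(3).tolist())
print(ctrl.state())
E
```

```text
pics
top 57.83225956047234 316.3183945963928 242.24065911766468 [ 0.462 -0.067  1.044] [[0.001, -1.0, -0.024], [-0.996, 0.002, -0.088], [0.088, 0.024, -0.996]]
scene 56.85053980597135 316.81745208732207 236.74874526833503 [1.157 0.199 0.649] [[-0.401, 0.916, 0.01], [0.589, 0.266, -0.763], [-0.702, -0.301, -0.646]]
{'time': 0.1, 'joints': array([-1.48726511e+00,  1.81475035e-01,  1.60789044e+00, -1.24476830e-05,
        1.35383266e+00, -2.06293905e-01]), 'qvel': array([ 2.90758893e-04, -1.44255466e-03, -6.02344805e-04,  3.91077941e-04,
        9.05943594e-05,  3.62187086e-04]), 'effort': array([ 5.16836553e-04, -4.45877695e+01, -3.52236986e+01, -3.13872342e-04,
        4.17284798e-03, -5.12392560e-06]), 'position': array([ 0.16430274, -0.55053637,  0.24947806]), 'tcp_rot': array([ 9.89518023e-01,  1.44407193e-01,  4.31769024e-05, -8.01600762e-04]), 'wrist_force': array([-0.2014339 , -0.48353851, -0.07806417]), 'torque': array([-0.01650537,  0.01551701,  0.02153746]), 'width': 0.0855143768196656}
```

View pics/top0.png

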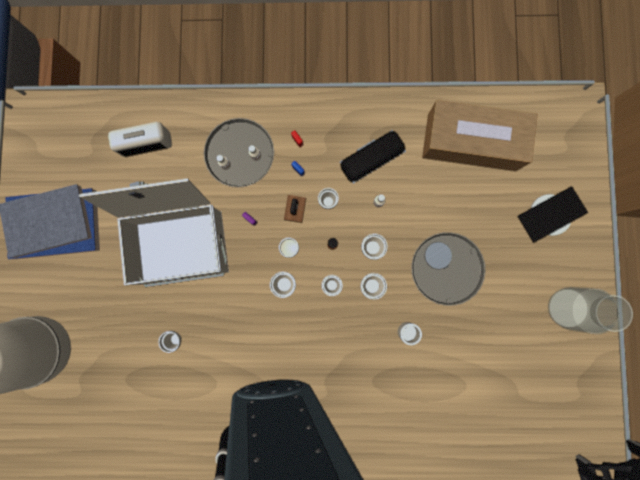

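View pics/scene0.png

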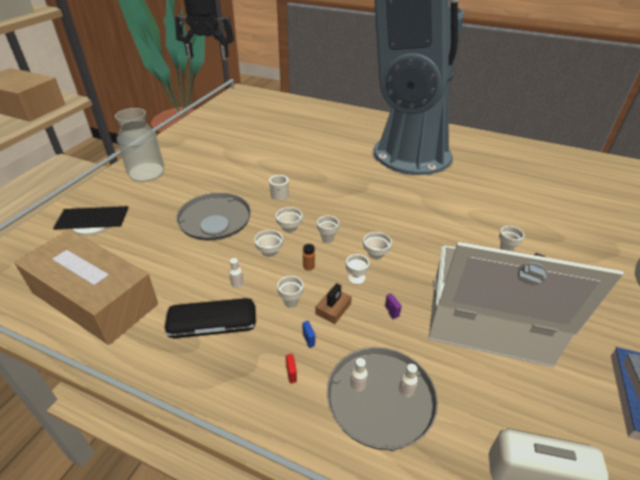

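Tops of cups in the top view (px): tall (328,198), (332,286), (170,341); wide (374,246), (283,284), (374,286); eye bath (289,247); pot (410,334). The key stands in its stand at (295,208), the tray is at (448,268), the mirror at (438,256), and the box at about (172,245).

```bash
cat > h.py <<'E'
from rig import ctrl,kinematics,eyes,ticket
import cv2,numpy as np
from scipy.spatial.transform import Rotation as Rn
def cam(f):
    R=cv2.Rodrigues(np.array(f["rvec"],float))[0]; t=np.array(f["tvec"],float).ravel()
    return R,t,240/np.tan(np.radians(f["fovy"])/2)
def ray(f,u,v,z):
    R,t,F=cam(f); d=R.T@np.array([(u-f["cx"])/F,(v-f["cy"])/F,1]); c=-R.T@t
    return c+d*(z-c[2])/d[2]
def proj(f,p):
    R,t,F=cam(f); q=R@np.asarray(p,float)+t; return np.array([F*q[0]/q[2]+f["cx"],F*q[1]/q[2]+f["cy"]])
def grab(n,save=None):
    f=eyes.grab_frame(n)
    if save: cv2.imwrite(f"pics/{save}.png",f["pixels"][:,:,::-1])
    return f
def white(f):
    h=cv2.cvtColor(f["pixels"],cv2.COLOR_RGB2HSV); return ((h[:,:,1]<55)&(h[:,:,2]>110)).astype(np.uint8)*255
def blob(f,u,v,r=24):
    """enclosing circle of the white blob nearest a pixel"""
    m=np.zeros((480,640),np.uint8); cv2.circle(m,(int(u),int(v)),r,255,-1)
    cs=cv2.findContours(white(f)&m,cv2.RETR_EXTERNAL,cv2.CHAIN_APPROX_NONE)[0]
    c=max(cs,key=cv2.contourArea); return cv2.minEnclosingCircle(c)
def Q(jaw):
    """tool down, jaw axis (tool y) at this angle in the world xy plane; half-turn chosen with the least wrist turn"""
    return [Rn.from_matrix(np.array([[s*np.sin(jaw),s*np.cos(jaw),0],[-s*np.cos(jaw),s*np.sin(jaw),0],[0,0,-1]]).T.T).as_quat() for s in(1,-1)]
def q_at(p,jaw):
    best=None
    for a in (jaw,jaw+np.pi):
        y=np.array([np.cos(a),np.sin(a),0]); z=np.array([0,0,-1.]); x=np.cross(y,z)
        q=Rn.from_matrix(np.c_[x,y,z]).as_quat(); j=kinematics.inverse_kinematics(p,q)
        if j is not None:
            s=abs(j[5]-ctrl.state()["joints"][5])
            if best is None or s<best[0]: best=(s,q,j)
    return best[1]
E
sed -i '/^def Q/,/^    return \[Rn/d' h.py
python3 - <<'E'
from h import *
f=grab("top")
S=dict(tallA=(328,198,.042),tallB=(332,286,.042),tallC=(170,341,.042),wideA=(374,246,.031),wideB=(283,284,.031),wideC=(374,286,.031),eyebath=(289,247,.04),pot=(410,334,.04))
for k,(u,v,z) in S.items():
    (c,r)=blob(f,u,v); p=ray(f,*c,z); e=ray(f,c[0]+r,c[1],z); print(k,np.round(c,1),p[:2].round(3),"diam mm",round(2000*np.linalg.norm(e-p)))
for k,u,v,z in[("vial",333,243,.055),("drops3",380,200,.06),("key",295,204,.048),("tray",448,268,.016),("mirror",438,256,.015),
 ("boxFL",124,284,.098),("boxFR",222,274,.098),("boxBR",211,207,.098),("hingeL",100,217,.098)]: print(k,ray(f,u,v,z)[:2].round(3))
im=f["pixels"][:,:,::-1]
a=cv2.resize(im[170:300,80:240],None,fx=4,fy=4,interpolation=2); a=a[:,:640]
b=cv2.resize(im[175:225,270:320],None,fx=3,fy=3,interpolation=2)
a[:150,-150:]=b
cv2.imwrite("pics/crop1.png",a)
E
```

```text
tallA [327.7 197.9] [ 0.654 -0.07 ] diam mm 50
tallB [331.6 285. ] [ 0.451 -0.078] diam mm 51
tallC [168.7 341.4] [0.323 0.295] diam mm 52
wideA [373.7 246.3] [ 0.541 -0.177] diam mm 63
wideB [282.4 284.2] [0.453 0.036] diam mm 63
wideC [373.2 285.8] [ 0.449 -0.174] diam mm 63
eyebath [288.1 247. ] [0.539 0.023] diam mm 48
pot [409.5 333.5] [ 0.342 -0.254] diam mm 56
vial [ 0.547 -0.081]
drops3 [ 0.645 -0.189]
key [0.639 0.006]
tray [ 0.491 -0.352]
mirror [ 0.519 -0.329]
boxFL [0.454 0.377]
boxFR [0.476 0.162]
boxBR [0.624 0.189]
hingeL [0.602 0.437]
```

View pics/crop1.png

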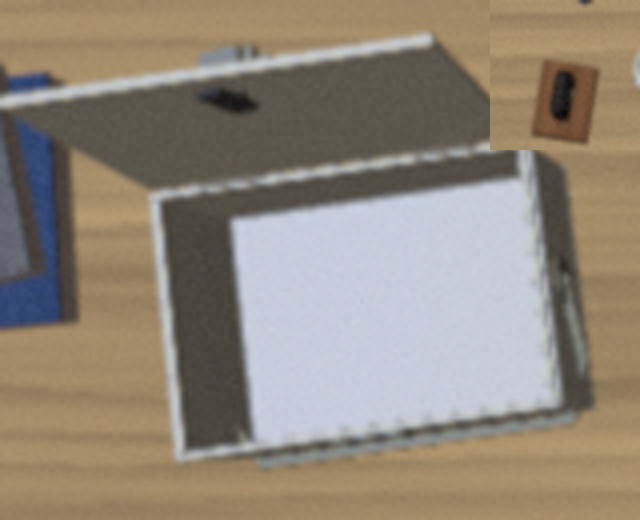

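```bash
cat >> h.py <<'E'
def fitbox(f):
    c=np.array([ray(f,80+u/4,170+v/4,.098)[:2] for u,v in((180,458),(562,408),(528,155),(155,195))])
    m=np.array([[-75,105],[-75,-105],[75,-105],[75,105]])/1000
    M=cv2.estimateAffinePartial2D(m,c)[0]; return c,M
BOX=None
E
python3 - <<'E'
from h import *
f=grab("top"); c,M=fitbox(f); print(c.round(3).tolist()); yaw=np.arctan2(M[1,0],M[0,0]); print("scale",np.hypot(M[0,0],M[1,0]),"yaw",yaw,"ctr",M[:,2])
ctr=M[:,2]; ex=np.array([np.cos(yaw),np.sin(yaw)]); ey=np.array([-ex[1],ex[0]])
for th in(1.6,1.65,1.7,1.75,1.8): # lid edge corners, outer face
    print(th,[proj(f,[*(ctr+ex*(.075-.15*np.cos(th))+ey*s*.105),.098+.15*np.sin(th)]).round(0) for s in(1,-1)])
print("edge seen 80,195 / 188,179")
q=q_at([.4,-.3,.2],yaw)
for n,p in(("tallA",(.654,-.07,.06)),("push",(.72,.30,.25)),("lock",(.45,.27,.16)),("tC",(.323,.295,.06)),("pot",(.342,-.254,.06))): print(n,kinematics.inverse_kinematics(p,q))
# fingertip reach vs opening, on bare cart top
ctrl.move_to([.32,-.42,.10],q)
for w in(.060,.047):
    ctrl.grip(w); ctrl.move_straight([.32,-.42,.035],velocity=.15)
    hit=ctrl.move_straight([.32,-.42,.005],velocity=.02,f_stop=4); s=ctrl.state(); print(w,hit,s["position"][2],s["width"],s["wrist_force"][2],s["time"])
    ctrl.move_straight([.32,-.42,.06],velocity=.2)
E
```

```text
[[0.453, 0.375], [0.48, 0.165], [0.62, 0.187], [0.598, 0.395]]
scale 0.9878380922864696 yaw 0.1260233982165135 ctr [0.53770585 0.28047453]
1.6 [array([ 81., 205.]), array([191., 190.])]
1.65 [array([ 81., 201.]), array([191., 187.])]
1.7 [array([ 81., 197.]), array([191., 183.])]
1.75 [array([ 81., 193.]), array([191., 179.])]
1.8 [array([ 81., 190.]), array([190., 175.])]
edge seen 80,195 / 188,179
tallA [-2.86698612e-01  5.71218947e-01  1.50063681e+00 -4.44089210e-16
  1.06973689e+00 -4.12722011e-01]
push [ 2.43185387e-01  6.41554383e-01  9.86044232e-01 -4.44089210e-16
  1.51399404e+00  1.17161989e-01]
lock [ 3.14017717e-01  1.71470382e-01  1.81338687e+00 -4.44089210e-16
  1.15673540e+00  1.87994319e-01]
tC [ 4.67461912e-01  1.61632139e-01  2.07766459e+00 -4.44089210e-16
  9.02295930e-01  3.41438513e-01]
pot [-9.18980210e-01  1.38121819e-01  2.10557103e+00 -4.44089210e-16
  8.97899802e-01 -1.04500361e+00]
0.06 True 0.013955131075932518 0.06004439976789304 6.22120506829311 3.1667
0.047 True 0.01650471702347055 0.04673738190411434 7.142744966386048 5.0917
```

```bash
cat >> h.py <<'E'
YAW=.126; C=np.array([.538,.2805]); EX=np.array([np.cos(YAW),np.sin(YAW)]); EY=np.array([-EX[1],EX[0]])
G=dict(tall=.0525,wide=.040,pot=.0445,eyebath=.046); D=dict(tall=.048,wide=.060,pot=.048,eyebath=.046); STEP=dict(tall=.016,wide=.014)
ZT=.185
def line(p,v=.35,**k):
    return ctrl.move_straight(list(map(float,p)),velocity=v,**k)
def over(xy,z=ZT,jaw=YAW):
    p=[*xy,z]; ctrl.move_to(p,q_at(p,jaw))
def pick(kind,xy,jaw=YAW):
    ctrl.grip(.080)
    if kind=="wide" or 1: over(xy,.13,jaw)
    line([*xy,G[kind]],.2); ctrl.grip(D[kind]-.010); w=ctrl.state()["width"]
    line([*xy,ZT],.3); w2=ctrl.state()["width"]; print(kind,"width",round(w,4),round(w2,4)); return abs(w2-D[kind])<.008
def place(kind,xy,z,jaw=YAW,zt=ZT):
    """stand the held thing with its underside at height z"""
    over(xy,zt,jaw); line([*xy,z+G[kind]+.012],.25); w=ctrl.state()["width"]
    hit=line([*xy,z+G[kind]-.002],.03,f_stop=4); s=ctrl.state(); print(" place width",round(w,4),"hit",hit,"dz",round(s["position"][2]-z-G[kind],4))
    ctrl.grip(D[kind]+.016); line([*xy,zt],.3); print(" t",round(ctrl.state()["time"],1))
TS=C+EY*.045; WS=C-EY*.045
E
python3 - <<'E'
from h import *
print(pick("tall",(.451,-.078))); place("tall",TS,.004)
E
```

```text
tall width 0.0464 0.0463
True
 place width 0.0467 hit True dz 0.002
 t 12.3
```

Run:
```python
from h import *
if pick("tall",(.323,.295)): place("tall",TS,.020)
over((.50,.05)); 
if pick("tall",(.654,-.07)): over((.50,.08)); place("tall",TS,.036)
grab("top","top1"); s=ctrl.state()
f=grab("wrist","wr1")
```

```text
tall width 0.0467 0.0459
 place width 0.0462 hit True dz 0.0022
 t 17.6
tall width 0.0458 0.046
 place width 0.0459 hit True dz 0.0027
 t 24.9
```

View pics/wr1.png

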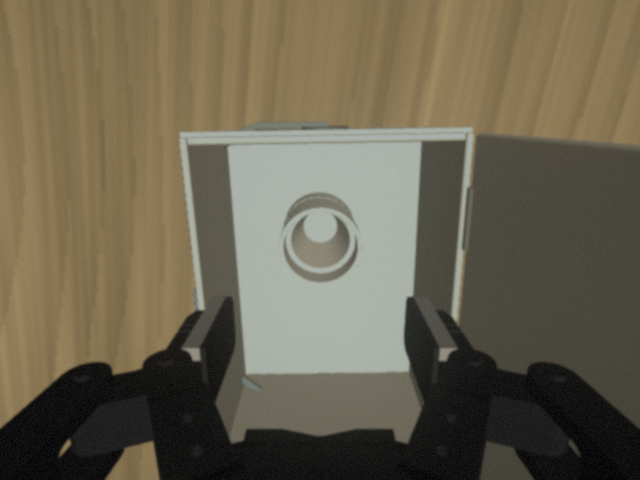

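The wrist view shows one upright nested tall stack at (320,240) in the box, well clear of the walls. Next are the wide cups.

Run:
```python
from h import *
for i,xy in enumerate([(.453,.036),(.449,-.174),(.541,-.177)]):
    if not pick("wide",xy): print("BAD"); break
    place("wide",WS,.004+.014*i)
f=grab("wrist","wr2")
ctrl.move_to([.35,-.05,.25],q_at([.35,-.05,.25],YAW))
f=grab("top","top2")
for k,u,v in(("eyebath",288,247),("pot",409,333)):
    (c,r)=blob(f,u,v,40); print(k,np.round(c,1),r,ray(f,*c,.04)[:2].round(3))
a=f["pixels"][:,:,::-1][160:360,80:500]; cv2.imwrite("pics/crop2.png",np.vstack([cv2.resize(a,(800,381)),cv2.resize(cv2.imread("pics/wr2.png"),(800,600))[200:419]]))
```

```text
wide width 0.0583 0.0582
 place width 0.0581 hit True dz 0.0025
 t 31.0
wide width 0.0574 0.0573
 place width 0.0577 hit True dz 0.0023
 t 37.8
wide width 0.0588 0.0585
 place width 0.0587 hit True dz 0.0029
 t 44.5
eyebath [288.3 247.1] 10.486549377441406 [0.539 0.022]
pot [409.5 333.5] 12.349188804626465 [ 0.342 -0.254]
```

View pics/crop2.png

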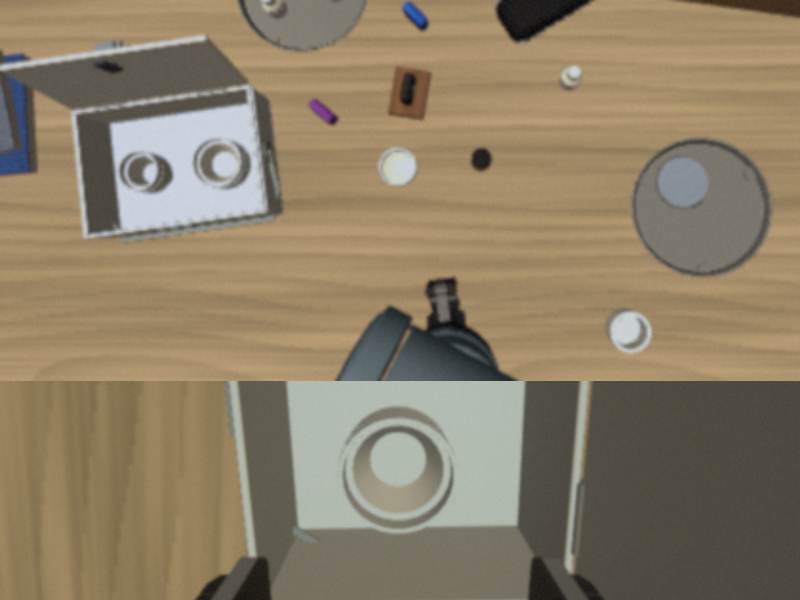

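Both stacks stand upright and nested in the box. In the crop the eye bath is at (398,167), the pot at (629,331) and the mirror at (683,182) in the tray, which is centred at (702,207). Pot and eye bath go into the tray next.

Run:
```python
from h import *
J=.68
def fresh(u,v):
    f=grab("top"); (c,r)=blob(f,u,v,45); p=ray(f,*c,.04)[:2]; print(p.round(3),r); return p
p=fresh(409,333)
if pick("pot",p,J): place("pot",(.446,-.342),.003,J)
over((.40,-.2))
p=fresh(288,247)
if pick("eyebath",p,J): place("eyebath",(.492,-.398),.003,J)
ctrl.grip(.06)
over((.56,.0),.20,YAW); f=grab("wrist","wr3"); print(ctrl.state()["time"]); grab("top","top3")
R,t,F=cam(f); print((-R.T@t).round(3),F)
im=cv2.imread("pics/top3.png")[190:330,380:520]; w=cv2.imread("pics/wr3.png"); w[:280,:280]=cv2.resize(im,(280,280)); cv2.imwrite("pics/v3.png",w)
```

```text
[ 0.342 -0.254] 12.349188804626465
pot width 0.0461 0.0462
 place width 0.0457 hit True dz 0.0019
 t 51.3
[0.539 0.022] 10.435556411743164
eyebath width 0.0438 0.0439
 place width 0.0435 hit True dz 0.0019
 t 58.5
60.3167
[0.55  0.072 0.322] 404.4937391725949
```

View pics/v3.png

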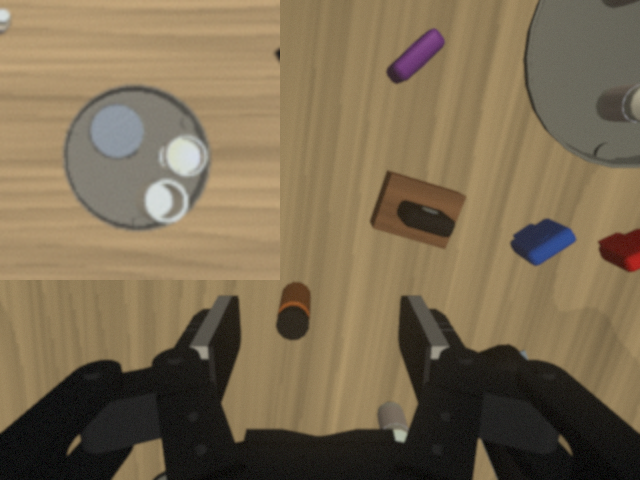

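Pot (166,201) and eye bath (185,156 in the inset) stand in the tray, apart from the mirror. The key's handle is at about (427,217) in the wrist view. Now closing the lid from behind, off the lock's line.

Run:
```python
from h import *
ctrl.grip(0.0)
J=YAW+np.pi/2; off=-EY*.055
def W(lx,z): return [*(C+EX*lx+off),z]
p=W(.145,.31); over((.60,.02),.31,J); ctrl.move_to(p,q_at(p,J))
line(W(.145,.237),.15)
def tcp(th,r=.130):
    lx=.075-r*np.cos(th)+.006*np.sin(th)+.011; zt=.098+r*np.sin(th)+.006*np.cos(th); return W(lx,zt+.019)
hit=False
for th in np.arange(1.7,0.1,-.2):
    hit=line(tcp(th),.14,f_stop=30)
    s=ctrl.state(); print(round(th,2),hit,np.round(s["wrist_force"],1),np.round(s["position"],3))
    if hit: break
else:
    h=line(np.array(tcp(0))-[0,0,.006],.04,f_stop=12); s=ctrl.state(); print("end",h,s["position"][2]-.019,np.round(s["wrist_force"],1),s["time"])
    line(W(-.044,.2),.3)
```

```text
1.7 False [ 0.1 -0.7  0. ] [0.654 0.24  0.247]
1.5 False [ 0.5 -0.1  0.2] [0.628 0.236 0.247]
1.3 False [ 0.9  0.7 -0.1] [0.602 0.233 0.244]
1.1 False [ 0.1 -0.   0.7] [0.578 0.23  0.236]
0.9 False [ 0.7 -0.2  0.1] [0.555 0.227 0.223]
0.7 False [ 0.2 -0.5  0.2] [0.536 0.225 0.206]
0.5 False [ 1.2 -0.1 -0. ] [0.52  0.223 0.185]
0.3 False [ 0.2  0.2 -0.3] [0.509 0.221 0.161]
end True 0.10444447935836583 [-2.4 -0.6  8.7] 67.55
```

Run:
```python
from h import *
L=C-EX*.049; ctrl.grip(.06)
over(L,.23,YAW); f=grab("wrist","wr4")
np.save("f4.npy",f,allow_pickle=True)
u,v=proj(f,[*L,.117]); print(u,v)
u,v=int(u),int(v); a=cv2.resize(cv2.imread("pics/wr4.png")[v-60:v+60,u-80:u+80],None,fx=5,fy=5,interpolation=2)
p=[.61,.0,.17]; ctrl.move_to(p,q_at([.61,0,.17],YAW-.28+1.5708)); g=grab("wrist","wr5"); np.save("f5.npy",g,allow_pickle=True)
print(proj(g,[.64,.006,.048]),u-80,v-60)
t=grab("top","top4")
cv2.imwrite("pics/v4.png",a); b=cv2.imread("pics/wr5.png"); b[330:,:240]=cv2.resize(cv2.imread("pics/top4.png")[160:310,60:300],(240,150)); cv2.imwrite("pics/v5.png",b)
```

```text
318.0793184742809 240.27569354012576
[334.53186019 278.89706143] 238 180
```

View pics/v4.png

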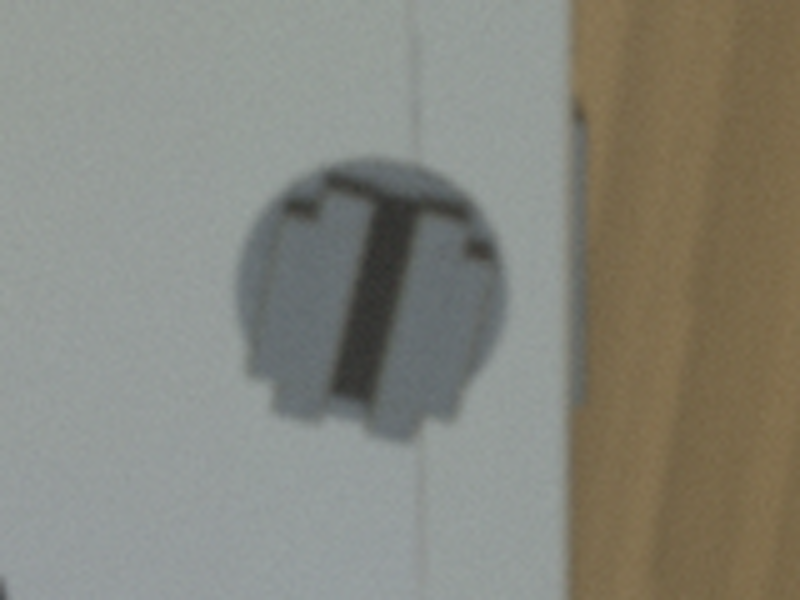

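View pics/v5.png

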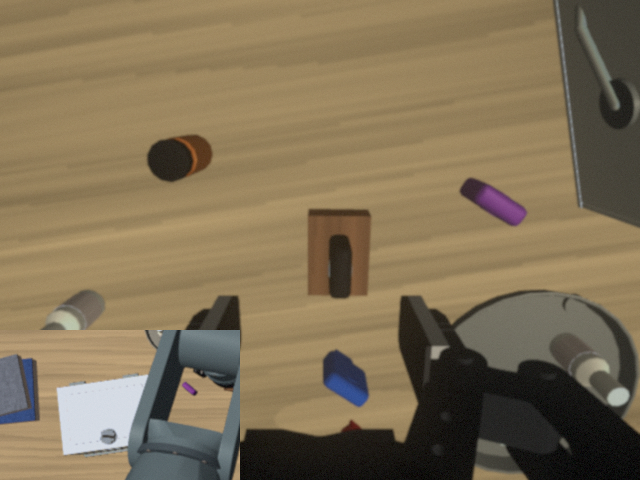

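The lock head in the crop is centred at about (372,312), with the slot leaning 0.21 rad from left-right. The lid lies flat and shut. The stand top is centred at (339,255) in wr5 and is aligned with my view, so the key axis is about -0.154 rad. I'll take a second lock view from the opposite side to cancel camera bias.

```bash
cat >> h.py <<'E'
def slot(f,guess):
    """dark slot in the lock head: centre line by row means, head disc by its known size"""
    g=cv2.cvtColor(f["pixels"],cv2.COLOR_RGB2GRAY); u,v=proj(f,guess).round().astype(int)
    P=cv2.resize(g[v-40:v+40,u-40:u+40],None,fx=4,fy=4,interpolation=cv2.INTER_CUBIC)
    m=(P<75).astype(np.uint8); n,lab,st,ce=cv2.connectedComponentsWithStats(m)
    i=1+np.argmax([st[k,4]-3*np.hypot(*(ce[k]-160)) for k in range(1,n)])
    pts=np.argwhere(lab==i)[:,::-1].astype(np.float32)
    return u-40,v-40,pts,P
E
python3 - <<'E'
from h import *
L=C-EX*.049; f4=np.load("f4.npy",allow_pickle=True).item()
ctrl.move_to([.5,.1,.26],q_at([.5,.1,.26],YAW))
R,t,F=cam(f4); print("cam4",(-R.T@t).round(3))
q0=q_at([*L,.23],YAW); j=kinematics.inverse_kinematics([*L,.23],q0); 
for a in(YAW,YAW+np.pi): # the pose whose camera is on the other side
    y=np.array([np.cos(a),np.sin(a),0]); z=np.array([0,0,-1.]); q=Rn.from_matrix(np.c_[np.cross(y,z),y,z]).as_quat(); print(a,kinematics.inverse_kinematics([*L,.23],q))
o=Rn.from_quat(q0).apply([0,1,0]); print("nearest jaw",o)
a=np.arctan2(o[1],o[0])
q2=(Rn.from_euler('z',np.pi)*Rn.from_quat(q0)).as_quat()
ctrl.move_to([*L,.23],q2); f=grab("wrist","wr6"); np.save("f6.npy",f,allow_pickle=True)
R,t,F=cam(f); print("cam6",(-R.T@t).round(3),ctrl.state()["time"])
A=[]
for g in(f4,f):
    u0,v0,pts,P=slot(g,[*L,.117]); A.append(cv2.resize(P,(400,400)))
    core=pts[(pts[:,1]>100)&(pts[:,1]<230)]; print(u0,v0,len(pts),pts.min(0),pts.max(0),cv2.minAreaRect(pts))
cv2.imwrite("pics/v6.png",np.hstack(A))
E
```

```text
cam4 [0.498 0.201 0.352]
0.126 [ 2.99389423e-01  1.68691446e-01  1.66333747e+00 -4.44089210e-16
  1.30956373e+00  1.73389423e-01]
3.267592653589793 [ 2.99389423e-01  1.68691446e-01  1.66333747e+00 -4.44089210e-16
  1.30956373e+00 -2.96820323e+00]
nearest jaw [0.9920725  0.12566687 0.        ]
cam6 [0.498 0.201 0.352] 74.9917
278 200 6434 [102.  61.] [213. 241.] ((139.36183166503906, 155.091064453125), (114.68726348876953, 171.1140594482422), 13.157543182373047)
278 200 6480 [103.  61.] [214. 240.] ((141.60989379882812, 155.29901123046875), (114.22100067138672, 170.85951232910156), 12.724355697631836)
```

View pics/v6.png

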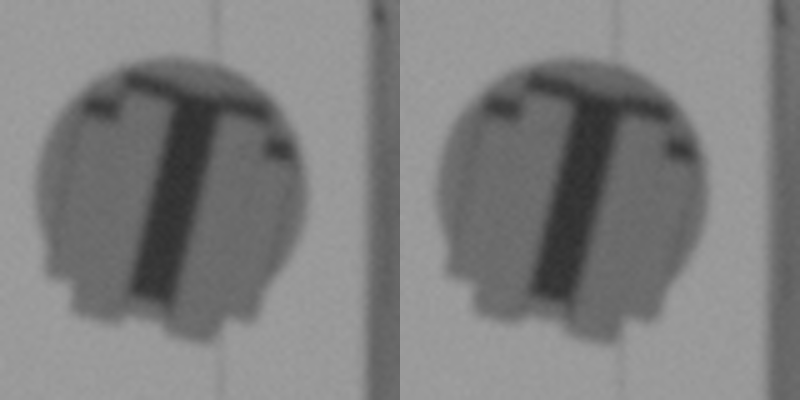

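Run:
```python
from h import *
L=C-EX*.049; f4=np.load("f6.npy",allow_pickle=True).item()
y=np.array([np.cos(YAW),np.sin(YAW),0]); z=np.array([0,0,-1.]); q=Rn.from_matrix(np.c_[np.cross(y,z),y,z]).as_quat()
ctrl.move_joints(kinematics.inverse_kinematics([*L,.23],q)); 
if ctrl.state()["joints"][5]<-1: ctrl.move_joints([2.99389423e-01,1.68691446e-01,1.66333747,0,1.30956373,1.73389423e-01])
f=grab("wrist","wr7"); R,t,F=cam(f); print("cam7",(-R.T@t).round(3),ctrl.state()["joints"].round(2),ctrl.state()["position"])
A=[]
for g in(f4,f):
    u0,v0,pts,P=slot(g,[*L,.117]); A.append(cv2.resize(P,(400,400)))
    rows=np.unique(pts[:,1]); mid=[]
    for r in rows:
        x=pts[pts[:,1]==r][:,0]
        if x.max()-x.min()<50: mid.append((x.mean(),r,x.max()-x.min()))
    mid=np.array(mid); k=np.polyfit(mid[:,1],mid[:,0],1); res=mid[:,0]-np.polyval(k,mid[:,1])
    print("rows",mid[0,1],mid[-1,1],"w px/4",mid[:,2].mean(),"std",res.std())
    ends=[ray(g,u0+np.polyval(k,r)/4,v0+r/4,.117) for r in(mid[0,1],mid[-1,1])]
    d=ends[1]-ends[0]; print("mid pt",((ends[0]+ends[1])/2).round(4),"len",np.linalg.norm(d).round(4),"ang",np.arctan2(d[1],d[0]).round(3),[e.round(4).tolist() for e in ends])
cv2.imwrite("pics/v7.png",np.hstack(A))
```

```text
cam7 [0.479 0.347 0.352] [0.3  0.17 1.66 0.   1.31 0.17] [0.48937992 0.27434443 0.22999203]
rows 61.0 240.0 w px/4 32.374233 std 9.944421325753929
mid pt [0.4931 0.2733 0.117 ] len 0.0286 ang 1.601 [[0.4936, 0.259, 0.117], [0.4927, 0.2876, 0.117]]
rows 40.0 213.0 w px/4 33.097702 std 3.4700116267439336
mid pt [0.4936 0.2799 0.117 ] len 0.0279 ang -1.651 [[0.4947, 0.2938, 0.117], [0.4925, 0.266, 0.117]]
```

View pics/v7.png

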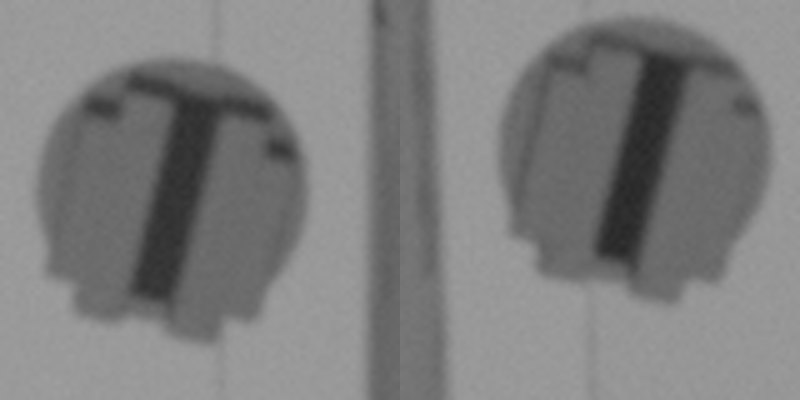

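```bash
cp pics/wr7.png pics/x.png
python3 - <<'E'
from h import *
L=C-EX*.049; f4=np.load("f6.npy",allow_pickle=True).item(); f=grab("wrist")
out=[]
for g,(a,b) in((f4,(95,222)),(f,(56,192))):
    u0,v0,pts,P=slot(g,[*L,.117]); mid=[]
    for r in range(a,b):
        x=pts[pts[:,1]==r][:,0]; mid.append((x.mean(),r,np.ptp(x)))
    mid=np.array(mid); k=np.polyfit(mid[:,1],mid[:,0],1); print("std",(mid[:,0]-np.polyval(k,mid[:,1])).std(),"w",mid[:,2].mean(),mid[:,2].std())
    e=[ray(g,u0+(np.polyval(k,r)+.5)/4-.5,v0+(r+.5)/4-.5,.117) for r in(a,b)]
    d=e[1]-e[0]; ang=np.arctan2(d[1],d[0])%np.pi
    x276=[e[0][0]+(yy-e[0][1])*d[0]/d[1] for yy in(.2745,.2766)]; print("ang",ang,"x at y=.2745,.2766",np.round(x276,4),"mean px row",e[0].round(4),e[1].round(4))
    # head centre from blob outline extents
    m=(cv2.GaussianBlur(P,(5,5),0)<135).astype(np.uint8); n,lab,st,ce=cv2.connectedComponentsWithStats(m); i=lab[160,150]; print("head bbox",st[i])
    # stand pose from wr5
g=np.load("f5.npy",allow_pickle=True).item(); print("stand",ray(g,338.7,255,.022).round(4), "axis",[ray(g,u,v,.022)[:2].round(4).tolist() for u,v in((309,215),(370,215),(369,295),(307,295))],"handle",ray(g,340.5,286,.056).round(4))
E
```

```text
std 0.8630566168830623 w 34.25984251968504 3.6114703495164098
ang 1.4588567988578636 x at y=.2745,.2766 [0.4928 0.4931] mean px row [0.4916 0.2638 0.117 ] [0.494  0.2845 0.117 ]
head bbox [   28    46   220   231 39079]
std 0.3056678456131231 w 35.0 0.7174300539794393
ang 1.4561932276622112 x at y=.2745,.2766 [0.4927 0.4929] mean px row [0.4946 0.2916 0.117 ] [0.4921 0.2697 0.117 ]
head bbox [   78    13   221   232 39697]
stand [0.6334 0.0109 0.022 ] axis [[0.6014, -0.0053], [0.6077, 0.0361], [0.6674, 0.0285], [0.6606, -0.0163]] handle [0.642  0.0092 0.056 ]
```

```bash
cat >> h.py <<'E'
ST=(.634,.011); KJ=1.416; SL=np.array([.4930,.2757]); SA=1.4575
def rep(tag):
    s=ctrl.state(); print(tag,"t",round(s["time"],1),"pos",s["position"].round(4),"F",s["wrist_force"].round(1),"Tz",round(float(s["torque"][2]),3),"w",round(s["width"],4),"j6",round(float(s["joints"][5]),3)); return s
E
python3 - <<'E'
from h import *
ctrl.grip(.045)
over((.56,.08),.2,KJ); over(ST,.12,KJ); line([*ST,.045],.15); ctrl.grip(.004); rep("grip")
line([*ST,.19],.2); rep("lift")
jaw=SA-np.pi/2; y=np.array([np.cos(jaw),np.sin(jaw),0]); z=np.array([0,0,-1.]); q=Rn.from_matrix(np.c_[np.cross(y,z),y,z]).as_quat()
p=[*SL,.19]; ctrl.move_to(p,q); s=rep("above")
if s["joints"][5]<-1: print("flip!"); 
line([*SL,.166],.1); f=grab("wrist","wr8")
u,v=map(int,proj(f,[*SL,.12])); cv2.imwrite("pics/v8.png",cv2.resize(cv2.imread("pics/wr8.png")[max(0,v-75):v+75,u-100:u+100],(800,600),interpolation=2))
E
```

```text
grip t 81.0 pos [0.6351 0.0109 0.0466] F [-0.2  0.6  5.6] Tz -0.033 w 0.0132 j6 1.556
lift t 81.9 pos [0.633  0.0111 0.1884] F [-0.6 -0.7 -0.6] Tz 0.037 w 0.0128 j6 1.556
above t 83.0 pos [0.4933 0.2751 0.1894] F [ 0.4 -1.3  0.3] Tz -0.011 w 0.013 j6 0.414
```

View pics/v8.png

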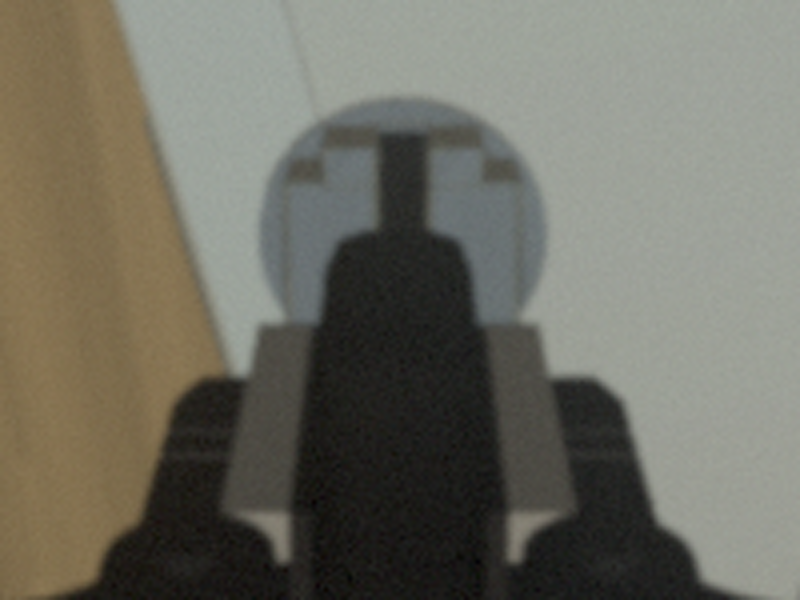

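Slot centre (x≈403) and key handle (x≈401) line up in the view, so I insert the key.

Run:
```python
from h import *
ctrl.wait(.2)
h=line([*SL,.1425],.02,f_stop=6); s=rep("insert"); print(h,"blade tip z",round(s["position"][2]-.037,4))
```

```text
insert t 84.6 pos [0.4929 0.2757 0.1459] F [-1.3 -0.2  5.3] Tz -0.026 w 0.0131 j6 0.413
True blade tip z 0.1089
```

Run:
```python
from h import *
line([*SL,.1465],.02); j=np.array(ctrl.state()["joints"]); j0=j[5]
prev=0
for a in list(np.arange(.2,1.3,.2))+[1.3,1.36,1.42,1.48,1.54,1.58]:
    j[5]=j0+a; ctrl.move_joints(list(j)); ctrl.wait(.1); s=rep(f"{a:.2f}")
    if abs(s["torque"][2])>.6 and a>1.3: break
f=grab("wrist","wr9"); u,v=map(int,proj(f,[*SL,.12])); cv2.imwrite("pics/v9.png",cv2.resize(cv2.imread("pics/wr9.png")[max(0,v-75):v+75,u-100:u+100],(800,600),interpolation=2))
```

```text
0.20 t 85.2 pos [0.4932 0.2755 0.1463] F [ 2.2 -1.6 -1.7] Tz -0.009 w 0.0131 j6 0.61
0.40 t 85.7 pos [0.4929 0.2757 0.1463] F [-0.4 -0.8 -0.3] Tz 0.034 w 0.0132 j6 0.809
0.60 t 86.1 pos [0.4927 0.2758 0.1463] F [-1.3  0.5 -1.5] Tz 0.015 w 0.013 j6 1.009
0.80 t 86.5 pos [0.4926 0.2759 0.1463] F [-2.4  0.7 -0.2] Tz 0.032 w 0.013 j6 1.209
1.00 t 86.9 pos [0.4924 0.2761 0.1463] F [-4.3  4.2  0.3] Tz 0.119 w 0.0128 j6 1.409
1.20 t 87.3 pos [0.4923 0.2764 0.1463] F [-4.2  3.5  0.1] Tz 0.05 w 0.013 j6 1.609
1.30 t 87.6 pos [0.4922 0.2766 0.1463] F [-4.5  5.7  1.4] Tz -0.001 w 0.013 j6 1.709
1.36 t 88.0 pos [0.4922 0.2767 0.1463] F [-4.9  4.7  1.4] Tz 0.105 w 0.0131 j6 1.769
1.42 t 88.3 pos [0.4921 0.2768 0.1463] F [-5.2  6.3  0.2] Tz 0.031 w 0.0131 j6 1.829
1.48 t 88.7 pos [0.4921 0.2769 0.1463] F [-5.4  6.1  1. ] Tz 0.033 w 0.0129 j6 1.889
1.54 t 89.0 pos [0.4921 0.277  0.1463] F [-4.9  6.1 -1.3] Tz 0.137 w 0.0127 j6 1.949
1.58 t 89.4 pos [0.4921 0.277  0.1463] F [-5.   6.9  0.1] Tz 0.264 w 0.0129 j6 1.988
```

Run:
```python
from h import *
j=np.array(ctrl.state()["joints"])
for d in(.05,.05):
    j[5]+=d; ctrl.move_joints(list(j)); ctrl.wait(.15); s=rep("more")
j[5]-=.24; ctrl.move_joints(list(j)); ctrl.wait(.1); s=rep("back")
p=s["position"]; line([p[0],p[1],.152],.05); line([p[0],p[1],.19],.1); rep("up")
# look at the lock from the side, key in hand
j=np.array(ctrl.state()["joints"]); ctrl.move_to([.49,.20,.26],ctrl.state()["tcp_rot"]); f=grab("wrist","wr10"); t=grab("top","top5")
u,v=map(int,proj(f,[*SL,.117])); print(u,v)
a=cv2.resize(cv2.imread("pics/wr10.png"),(400,300)); c=np.array(cv2.resize(cv2.imread("pics/top5.png")[200:300,80:213],(400,300))); v=min(max(v,60),420);u=min(max(u,80),560)
b=cv2.resize(cv2.imread("pics/wr10.png")[v-60:v+60,u-80:u+80],(400,300),interpolation=2)
cv2.imwrite("pics/v10.png",np.vstack([np.hstack([a,b]),np.hstack([c,c*0])]))
```

```text
more t 89.8 pos [0.492  0.2772 0.1463] F [-3.3  3.9 -0.1] Tz 0.529 w 0.0125 j6 2.036
more t 90.2 pos [0.492  0.2772 0.1463] F [-3.7  4.8  1.3] Tz 0.83 w 0.0132 j6 2.086
back t 90.7 pos [0.4926 0.2769 0.1464] F [ 0.  2. -1.] Tz 0.074 w 0.0134 j6 1.852
up t 91.5 pos [0.4927 0.2768 0.1901] F [-0.5 -1.  -0. ] Tz 0.004 w 0.0129 j6 1.848
206 218
```

View pics/v10.png

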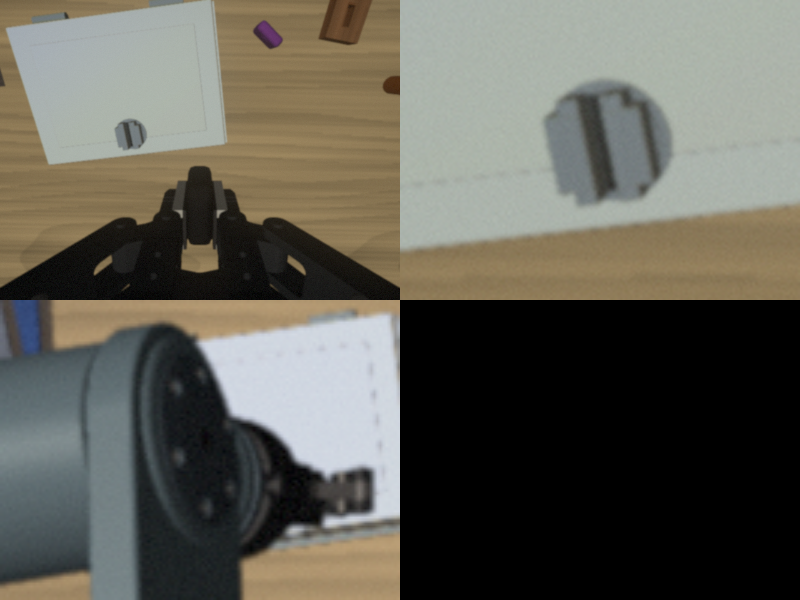

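The slot is now square to the lid's front edge, so the lock is at its stop, and the lid is flat. The key goes back next.

Run:
```python
from h import *
over((.55,.08),.2,KJ); over(ST,.15,KJ); rep("over")
line([*ST,.072],.12); ctrl.wait(.2)
h=line([*ST,.0455],.03,f_stop=5); s=rep("down"); print(h)
if s["position"][2]<.049:
    ctrl.grip(.03); line([*ST,.15],.15); rep("away")
    p=[.60,.0,.19]; ctrl.move_to(p,q_at(p,KJ)); f=grab("wrist","wr11")
    p=[.32,-.05,.3]; ctrl.move_to(p,q_at(p,YAW)); t=grab("top","top6"); sc=grab("scene","scene6")
    a=cv2.resize(cv2.imread("pics/wr11.png"),(400,300)); c=cv2.imread("pics/top6.png"); sc=cv2.imread("pics/scene6.png")
    cv2.imwrite("pics/v11.png",np.vstack([np.hstack([a,cv2.resize(c[90:390,60:500],(400,300))]),cv2.resize(sc[120:440],(800,300))[:, :]]))
```

```text
over t 93.3 pos [0.634  0.0122 0.1498] F [-0.3 -0.4  0.5] Tz 0.005 w 0.013 j6 1.556
down t 95.1 pos [0.6336 0.011  0.0467] F [-0.2 -0.2  4.4] Tz 0.027 w 0.0131 j6 1.556
True
away t 96.2 pos [0.6333 0.0111 0.149 ] F [ 0.3 -0.8  0.2] Tz 0.053 w 0.0296 j6 1.556
```

View pics/v11.png

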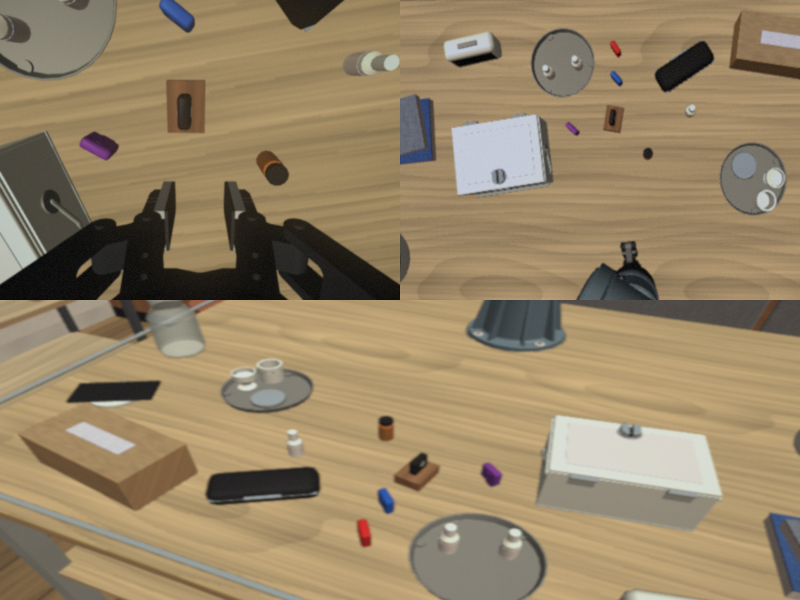

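Everything checks out: the key is upright in its stand, the lid is shut, pot and eye bath stand in the tray beside the mirror, and the bottles, vial and case look unmoved.

```bash
python3 -c "
from h import *
ticket.job_done(); print(ctrl.state()['time'])"
```

```text
the job is handed in; nothing more can be done
the job is handed in; nothing more can be done
```

The job is done and handed in at about 98 s on the robot's clock, well under the 210 s limit.

- **Cups:** the three tall and three wide cups are nested in two upright stacks in the box. I checked this from above before closing the lid.
- **Tray:** the pot and the eye bath stand upright on the tray floor, clear of the mirror.
- **Lid and lock:** I closed the lid first; its top was at 104 mm, as it should be when shut. I then turned the key clockwise until the torque rose to about 0.8 N m at the stop. In the picture afterwards the slot is square to the front edge, to within about 0.01 rad.
- **Key:** it is back upright in its stand, at the same height and place where I gripped it.
- **Left alone:** in the last top and scene views the bottles, vial, spectacle case and coloured look-alikes appear unmoved.

Two small deviations, neither of which showed in the final pictures:
- Each placing stopped on contact about 2 to 3 mm above the computed height.
- The tool axis drifted about 1.5 mm sideways while turning the lock, with a side force of about 8 N.

No check failed.

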